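# Put the oilstones away in their cases

## Robot

A 6-joint arm with a two-finger parallel gripper is mounted at the origin on the work surface. World frame = base frame: x ahead of the robot, y to its left, z up, the work surface at z = 0. Lengths are in mm, angles in rad, forces in N, time in s.
With the tool pointing down it reaches from about 275 to 975 mm from the base axis. Payload 8.4 kg.
Tool frame: the origin (TCP) lies between the finger pads; the fingertips stand 25 mm ahead of it and the grasp point (between the pads) lies 6 mm ahead of it; z points along the fingers, y is the line along which they close (so a half turn about z gives the same grasp; the last joint's range is limited). The gripper opens to 92 mm and grips with 3 to 60 N. Pads are 20 mm wide; open, the fingers measure 128 mm over their backs; the gripper's body (75 mm by 189 mm) begins 69 mm behind the grasp point.
Start: joints at [1.136, 0.353, 1.633, -0, 1.155, -0.002], TCP at [262.133, 567.375, 239.583] pointing down, gripper open.
Joint ranges: [-2.63, 2.63], [-0.92, 2.1], [0.06, 2.66], [-1.3, 4.44], [0, 2.69], [-3.02, 3.02]. Speed limits (rad/s): [2.22, 2.22, 2.79, 3.14, 3.14, 3.14].

## Interface

Orientations are given as a unit quaternion [w, x, y, z].
In Python, from cell import r, get_image gives the robot as it stands. Calls block until the motion is done:
- r.reach(position, orientation): joint-space move of the TCP to a pose.
- r.move_linear(position, rot=None, max_speed=150, force_limit=None): straight line of the TCP; rot=None keeps the orientation; max_speed is the mean speed in mm/s. With force_limit (N) it stops when the force on the tool has changed by that much, and returns True; else False.
- r.move_joints(angles): joint-space move.
- r.gripper_to(opening, strength=None): finger opening in mm; strength is the grip in N (None keeps the last); returns when the fingers have stopped.
- r.pause(seconds).
- r.solve_ik(position, orientation): joint angles nearest the present ones, or None.
- r.read_state(): the state.
- get_image(name): name is "scene" or "top" or "wrist"; returns a dict with "frame" (384x512x3 uint8, red, green, blue), "vertical_fov" (degrees; the focal length in pixels is half the picture's height over the tangent of half this angle, whatever the lens; pixels are square), "cx", "cy" (the principal point, pixels), "position" and "orientation" of the camera in the world. Camera axes: x right, y down, z forward; pixel columns grow to the right and rows downward; lengths in mm; the calibration is good to about 2 mm. The wrist camera is an equidistant fisheye: a pixel r from the principal point sees the ray r / f radians off the axis. A picture is of the moment at which its call begins. There is no depth.
A pose or a line that the arm cannot do raises r.IKError and nothing moves.
- r.hand_in(): hands the job in; it is judged then, once.
The state is a dict: "clock": time; "joint_pos": joint angles; "joint_velocities": joint speeds; "effort": joint torques, N m; "ee_pos": TCP position; "tool_rot": TCP orientation; "contact_force": force on the tool from outside, world axes, zero at the start; "moment": the same for the moment, N m; "gripper_width": finger opening in mm; "grasp_force": force on a finger pad.
Only numpy, scipy, OpenCV 4.12 (cv2) and the standard library are available. Lean on these libraries where they do the work, as an engineer would, in place of code of your own. Each camera call takes 0.05 s, during which the arm holds its last target. There are 200 camera calls.

## Task

The honing is done: put the four grey sharpening stones lying about the bench back into their open wooden cases, each in the case whose recess is made for its shape and size, lying flat on the bottom of the recess. The stones are brittle, so set them down rather than dropping them, and do not disturb the oil bottle standing among them.

Things in the scene. Friction and masses are not known exactly. Their poses are not given: they have to be found in the camera images.
- long_stone: the long grey oilstone, a plain block 50 x 150 x 25 mm (own x, y, z; long axis y), lying flat, about 0.41 kg. Origin: centre of its underside.
- short_stone: the short grey oilstone, a plain block 50 x 100 x 25 mm (own x, y, z; long axis y), lying flat, about 0.28 kg. Origin: centre of its underside.
- round_stone: the round grey stone, a disc 60 mm in diameter and 25 mm high, lying flat, about 0.16 kg. Origin: centre of its underside; z up.
- stick_stone: the slim grey stick stone, a square bar 20 x 120 x 20 mm (own x, y, z; long axis y), lying flat, about 0.11 kg. Origin: centre of its underside.
- long_case: the case of the long stone, outside 86 x 186 mm, recess 62 x 162 mm (own x, y; long axis y), centred. A brown wooden block with a flat-bottomed, dark-lined recess in its top, open above: recess floor 6 mm above the bench, rim 14 mm above the bench (so the recess is 8 mm deep), rim walls at least 12 mm wide. It stays put on the bench. Origin: centre of its underside; z up.
- short_case: the case of the short stone, outside 86 x 136 mm, recess 62 x 112 mm (own x, y; long axis y), centred. A brown wooden block with a flat-bottomed, dark-lined recess in its top, open above: recess floor 6 mm above the bench, rim 14 mm above the bench (so the recess is 8 mm deep), rim walls at least 12 mm wide. It stays put on the bench. Origin: centre of its underside; z up.
- round_case: the case of the round stone, outside 100 x 100 mm, with a round recess 72 mm in diameter, centred. A brown wooden block with a flat-bottomed, dark-lined recess in its top, open above: recess floor 6 mm above the bench, rim 14 mm above the bench (so the recess is 8 mm deep), rim walls at least 12 mm wide. It stays put on the bench. Origin: centre of its underside; z up.
- stick_case: the case of the stick stone, outside 56 x 156 mm, recess 32 x 132 mm (own x, y; long axis y), centred. A brown wooden block with a flat-bottomed, dark-lined recess in its top, open above: recess floor 6 mm above the bench, rim 14 mm above the bench (so the recess is 8 mm deep), rim walls at least 12 mm wide. It stays put on the bench. Origin: centre of its underside; z up.
- oil_bottle: a small amber oil bottle with a black cap, 40 mm in diameter, 85 mm high, standing loose among the stones and cases; to be left alone. Origin: centre of its underside.
Things that resemble listed ones, but are neither listed nor needed, are in the scene too. Leave any red look-alike of the long_stone alone. Leave any pink look-alike of the round_stone alone.

How it is judged (in metres and radians):
At the end, for the whole second after the job is handed in: Each stone lies released, at rest and flat in its own case: centre within 11 mm of the case's centre, underside under 8.5 mm above the case's underside (floor at 6 mm), tilt under 0.08 rad, the three long ones within 0.3 rad of the case's long axis, either way round (horizontal distance between long_stone and long_case below 0.011 m and z of long_stone in the frame of long_case below 0.0085 m and angle between each of long_stone, short_stone, round_stone, stick_stone's own z axis and vertical below 0.08 rad and angle between the y axis of long_stone and the y axis of long_case, either way round below 0.3 rad and linear speed of each of long_stone, short_stone, round_stone, stick_stone below 0.02 m/s and contact force between each of long_stone, short_stone, round_stone, stick_stone and the fingers below 0.1 N and horizontal distance between short_stone and short_case below 0.011 m and z of short_stone in the frame of short_case below 0.0085 m and angle between the y axis of short_stone and the y axis of short_case, either way round below 0.3 rad and horizontal distance between round_stone and round_case below 0.011 m and z of round_stone in the frame of round_case below 0.0085 m and horizontal distance between stick_stone and stick_case below 0.011 m and z of stick_stone in the frame of stick_case below 0.0085 m and angle between the y axis of stick_stone and the y axis of stick_case, either way round below 0.3 rad); the robot touches nothing.
It fails at once if the oil bottle is knocked over or shifted by more than 20 mm (distance of oil_bottle from where it was at the start of the episode above 0.02 m or angle between oil_bottle's own z axis and vertical above 0.5 rad).
It fails at once if a stone is dropped or banged: its speed exceeds 0.7 m/s with the fingers off it (a fall of more than about 25 mm) ((linear speed of long_stone above 0.7 m/s and contact force between long_stone and the fingers below 0.1 N) or (linear speed of short_stone above 0.7 m/s and contact force between short_stone and the fingers below 0.1 N) or (linear speed of round_stone above 0.7 m/s and contact force between round_stone and the fingers below 0.1 N) or (linear speed of stick_stone above 0.7 m/s and contact force between stick_stone and the fingers below 0.1 N)).
It also fails if it takes over 125 s, if anything falls off the work surface, if the arm or the gripper's body presses on something with over 40 N, if the wrist force passes 120 N, or if a joint passes its speed limit or range.

## Working session

There is one attempt and no reset: what is moved stays moved. The work goes in short steps, each a Python script; the robot and the scene stay as the last script left them, time stands still between calls to the robot, and variables do not carry over. Pictures are saved under pics/ and viewed, at most 14 in all, crops included, and the job is handed in when it is done.

```bash
ls; mkdir -p pics
python3 - <<'E'
from cell import r,get_image
import cv2
for n in("top","scene"):
    d=get_image(n); print(n,{k:v for k,v in d.items() if k!="frame"})
    cv2.imwrite(f"pics/{n}0.png",cv2.resize(d["frame"][:,:,::-1],(768,576),interpolation=cv2.INTER_CUBIC)); cv2.imwrite(f"pics/raw_{n}.png",d["frame"][:,:,::-1])
s=r.read_state();print(s)
E
```

```text
pics
top {'vertical_fov': 57.90495974154308, 'cx': 253.129078445938, 'cy': 197.46775063865945, 'position': array([252.58089145,  -6.00454886, 939.65998857]), 'orientation': array([-0.06546928,  0.70493735, -0.70327155,  0.06470107])}
scene {'vertical_fov': 56.91549452828, 'cx': 257.79257908530514, 'cy': 192.8125762126103, 'position': array([847.44684875, 604.54251244, 924.18195927]), 'orientation': array([-0.10394862,  0.26133453,  0.9023543 , -0.32658179])}
{'clock': 0.1, 'joint_pos': array([ 1.13562059e+00,  3.53582906e-01,  1.63404823e+00, -8.11866856e-05,
        1.15521371e+00, -2.39621105e-03]), 'joint_velocities': array([-0.00039452, -0.00273499, -0.002655  ,  0.00057331,  0.00110122,
        0.00103251]), 'effort': array([-1.37443763e-03, -5.94905877e+01, -3.34931374e+01,  6.97394321e-02,
        1.83963025e-02, -5.50659252e-06]), 'ee_pos': array([261.96766863, 566.99130008, 238.9411827 ]), 'tool_rot': array([-9.96478594e-05,  2.14688916e-01,  9.76682280e-01, -6.19228403e-04]), 'contact_force': array([ 0.28416509,  0.73881463, -0.14875315]), 'moment': array([-0.05043365,  0.04206086, -0.00564432]), 'grasp_force': 0.0, 'gripper_width': 91.7385641035169}
```

View pics/top0.png

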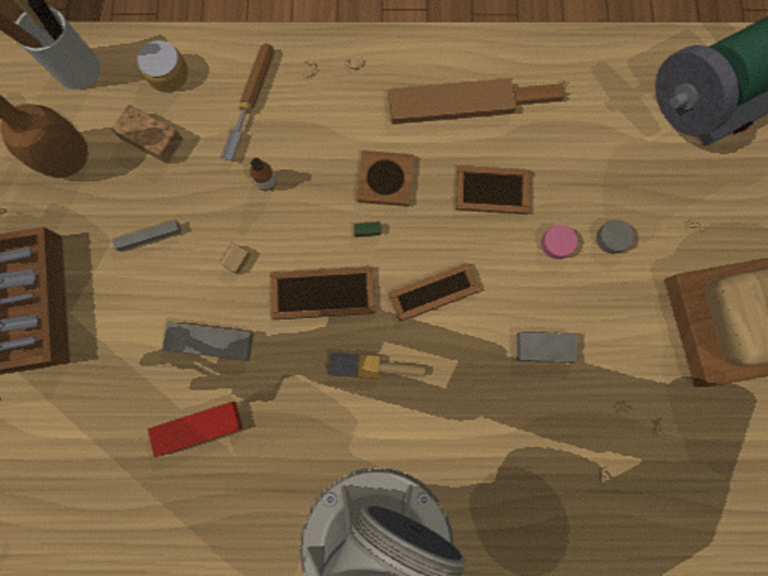

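View pics/scene0.png

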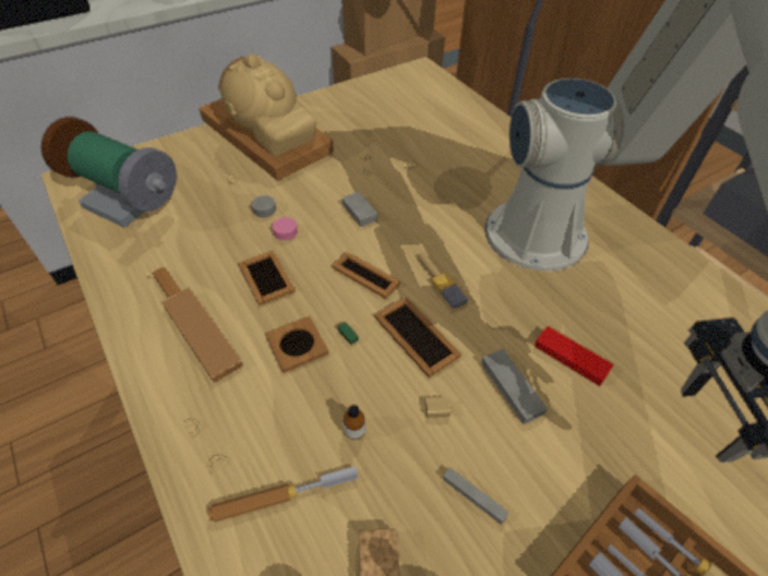

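Top view (768 px wide): the grey stones are long at (207,341), short at (547,347), round at (616,236) and stick at (147,236). The cases are long (322,293), short (494,190), round (386,177) and stick (435,291). The bottle is at (262,173), and the red and pink decoys at (195,428) and (560,241). The scene view agrees.

```bash
cat > h.py <<'E'
import numpy as np,cv2
from scipy.spatial.transform import Rotation as R
def rays(d,uv,fish=False):
    uv=np.asarray(uv,float).reshape(-1,2); h=d["frame"].shape[0]
    f=h/2/np.tan(np.radians(d["vertical_fov"])/2)
    p=(uv-[d["cx"],d["cy"]])/f
    if fish:
        t=np.linalg.norm(p,axis=1)[:,None]+1e-12; v=np.c_[p/t*np.sin(t),np.cos(t)]
    else: v=np.c_[p,np.ones(len(p))]
    return R.from_quat(d["orientation"],scalar_first=True).apply(v)
def ground(d,uv,z,fish=False):
    v=rays(d,uv,fish); c=np.asarray(d["position"]); return (c+v*((z-c[2])/v[:,2])[:,None])[:,:2]
def blob(m):
    """largest contour of mask"""
    c,_=cv2.findContours(m.astype(np.uint8),cv2.RETR_EXTERNAL,cv2.CHAIN_APPROX_NONE)
    return max(c,key=cv2.contourArea).reshape(-1,2)
def rect(P):
    """centre, short, long, yaw of long axis (mod pi)"""
    (c,(w,h),a)=cv2.minAreaRect(P.astype(np.float32)); a=np.radians(a)
    if w>h: w,h=h,w
    else: a+=np.pi/2
    return np.array(c),w,h,(a+np.pi/2)%np.pi-np.pi/2
E
cat > m1.py <<'E'
from h import *
from cell import get_image
import sys
d=get_image("top"); f=d["frame"]; hsv=cv2.cvtColor(f,cv2.COLOR_RGB2HSV).astype(int); S,V=hsv[...,1],hsv[...,2]
print("S/V at stones", [(n,S[y,x],V[y,x]) for n,x,y in [("long",125,222),("longsh",155,230),("short",364,231),("round",410,157),("stick",98,158),("bench",300,190),("benchsh",300,230),("recess",215,195),("rim",215,212)]])
W=dict(long_stone=(138,227,40,26,25),short_stone=(365,231,32,22,25),round_stone=(411,157,18,18,25),stick_stone=(98,157,32,18,20),
 long_case=(215,195,42,24,14),short_case=(329,126,34,24,14),round_case=(257,118,26,24,14),stick_case=(290,194,40,24,14))
vis=f[:,:,::-1].copy()
for n,(x,y,w,h,z) in W.items():
    s=np.zeros(S.shape,bool); s[y-h:y+h,x-w:x+w]=1
    m=s&((S<55) if "stone" in n else (V<50))
    try:
        b=blob(m); c,a,l,t=rect(ground(d,b,z)); cv2.drawContours(vis,[b.reshape(-1,1,2)],-1,(0,255,0),1); print(n,c.round(1),round(a,1),round(l,1),round(t,3),"reach",round(np.hypot(*c)))
    except Exception as e: print(n,e)
cv2.imwrite("pics/v1.png",cv2.resize(vis[60:310,50:450],(800,500),interpolation=cv2.INTER_NEAREST))
E
python3 m1.py
```

```text
S/V at stones [('long', np.int64(36), np.int64(79)), ('longsh', np.int64(31), np.int64(74)), ('short', np.int64(23), np.int64(102)), ('round', np.int64(30), np.int64(93)), ('stick', np.int64(29), np.int64(107)), ('bench', np.int64(94), np.int64(46)), ('benchsh', np.int64(112), np.int64(105)), ('recess', np.int64(165), np.int64(34)), ('rim', np.int64(111), np.int64(143))]
long_stone [343.4 298.9] 49.2 152.1 1.45 reach 455
short_stone [ 334.2 -298.4] 50.0 103.6 1.543 reach 448
round_stone [ 536.3 -433.5] 56.8 68.0 -0.808 reach 690
stick_stone [537.  424.8] 25.1 120.0 -1.255 reach 685
long_case [432.2 100.2] 61.2 158.6 -1.5 reach 444
short_case [ 632.1 -215.6] 57.2 107.5 1.509 reach 668
round_case [654.4 -13.7] 64.0 64.5 -0.758 reach 655
stick_case [ 435.4 -102.1] 28.8 127.7 -1.212 reach 447
```

View pics/v1.png

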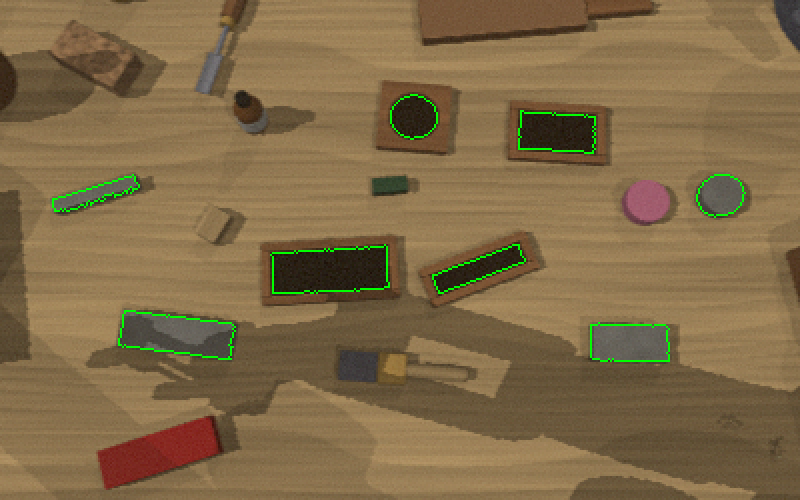

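The contours sit correctly on all eight objects and their sizes match what was given to within a few mm. Next I hover over the long stone and check it with the wrist camera.

```bash
cat > rob.py <<'E'
from h import *
from cell import r,get_image
EST=dict(long_stone=(343.4,298.9,1.45),short_stone=(334.2,-298.4,1.543),round_stone=(534,-432,1.57),stick_stone=(537,424.8,-1.255),
 long_case=(432.2,100.2,-1.5),short_case=(632.1,-215.6,1.509),round_case=(654.4,-13.7,1.57),stick_case=(435.4,-102.1,-1.212))
LEN=dict(long=160,short=115,round=75,stick=130)
def quat(x,y,yaw):
    """tool down, tool x along yaw (mod pi), joint 6 near its middle"""
    j=np.arctan2(y,x)+np.pi/2; k=np.round((yaw-j)/np.pi); p=yaw-k*np.pi
    return [0,np.cos(p/2),np.sin(p/2),0]
def hover(c,z=200): r.reach([c[0],c[1],z],quat(*c))
def look(n,save=None):
    d=get_image("wrist"); f=d["frame"]; hsv=cv2.cvtColor(f,cv2.COLOR_RGB2HSV)
    S,V=hsv[...,1],hsv[...,2]; k,t=n.split("_"); z=14 if t=="case" else 20 if k=="stick" else 25
    v,u=np.mgrid[:f.shape[0],:f.shape[1]]; uv=np.c_[u.ravel(),v.ravel()]
    down=rays(d,uv,True)[:,2]<-.2; g=np.full(uv.shape,1e6); g[down]=ground(d,uv[down],z,True)
    near=(np.linalg.norm(g-EST[n][:2],axis=1)<LEN[k]/2+30).reshape(S.shape)
    m=near&((S<55) if t=="stone" else (V<50)); b=blob(m); c,a,l,th=rect(ground(d,b,z,True))
    print(n,c.round(1),a.round(1),l.round(1),round(th,3),"delta",(c-EST[n][:2]).round(1))
    if save:
        w=f[:,:,::-1].copy(); cv2.drawContours(w,[b.reshape(-1,1,2)],-1,(0,255,0),1); cv2.imwrite(save,w)
    return c[0],c[1],(EST[n][2] if k=="round" else th)
E
python3 - <<'E'
from rob import *
hover(EST["long_stone"]); look("long_stone","pics/w1.png"); look("long_case"); print(r.read_state()["clock"],r.read_state()["joint_pos"].round(2))
E
```

```text
Traceback (most recent call last):
  File "rob.py", line 18, in look
    print(n,c.round(1),a.round(1),l.round(1),round(th,3),"delta",(c-EST[n][:2]).round(1))
                       ^^^^^^^
AttributeError: 'float' object has no attribute 'round'
```

```bash
sed -i 's/a.round(1),l.round(1)/round(a,1),round(l,1)/' rob.py
python3 - <<'E'
from rob import *
look("long_stone","pics/w1.png"); look("long_case"); print(r.read_state()["clock"],r.read_state()["joint_pos"].round(2))
E
```

```text
long_stone [345.  301.9] 48.8 147.9 1.446 delta [1.6 3. ]
long_case [472.7 160.8] 88.7 149.0 -0.12 delta [40.5 60.6]
1.3917 [0.71 0.14 2.02 0.   0.98 0.83]
```

View pics/w1.png

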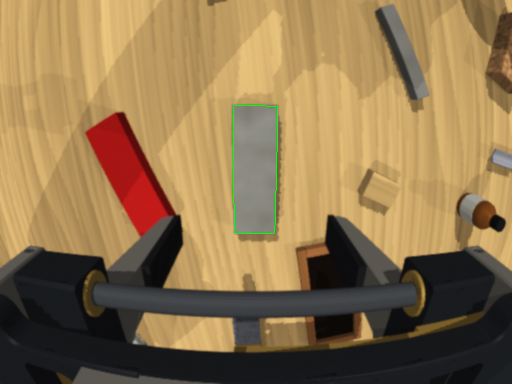

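The wrist view shows the long stone cleanly outlined at (255,170), with the red decoy clear of the finger paths. Measuring the cases from hover is quick, so I do that now.

Run:
```python
from rob import *
for n in ("long_case","stick_case","short_case","round_case"):
    hover(EST[n]); r.pause(.2); look(n,f"pics/{n}.png")
print(r.read_state()["clock"])
a=[cv2.imread(f"pics/{n}.png")[:, 60:452] for n in ("long_case","stick_case","short_case","round_case")]
cv2.imwrite("pics/q.png",cv2.resize(np.vstack([np.hstack(a[:2]),np.hstack(a[2:])]),(612,600)))
```

```text
long_case [434.1 102.6] 59.7 156.7 -1.506 delta [1.9 2.4]
stick_case [ 436.3 -100.8] 29.9 127.3 -1.202 delta [0.9 1.3]
short_case [ 633.8 -214.4] 59.6 105.7 1.509 delta [1.7 1.2]
round_case [656.6 -12.5] 67.3 67.4 -0.793 delta [2.2 1.2]
5.825
```

View pics/q.png

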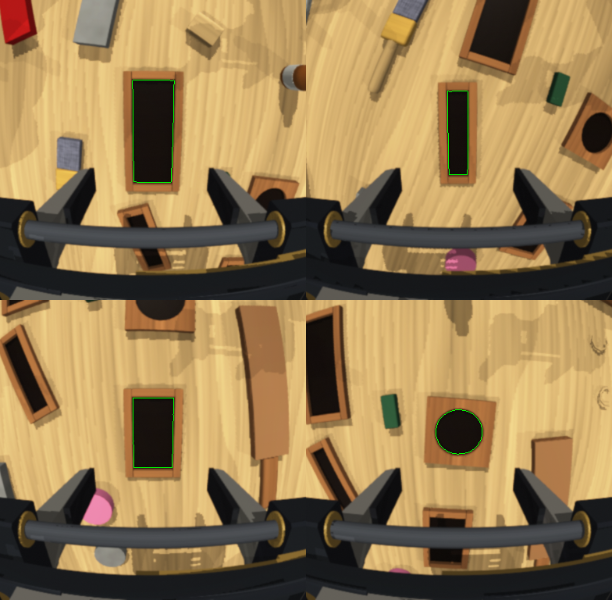

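The four recesses are outlined cleanly and agree with the top view to about 2 mm. Long stone first.

```bash
cat >> rob.py <<'E'
CASE=dict(long=(434.1,102.6,-1.506),stick=(436.3,-100.8,-1.202),short=(633.8,-214.4,1.509),round=(656.6,-12.5,1.57))
WID=dict(long=50,short=50,round=60,stick=20)
TIP=11
def transfer(k):
    n=k+"_stone"; w=WID[k]; hover(EST[n]); r.pause(.2); c=look(n)
    r.gripper_to(w+22,25); q=quat(*c); r.reach([c[0],c[1],120],q)
    hit=r.move_linear([c[0],c[1],TIP+25],max_speed=80,force_limit=12)
    if hit: print("hit on descent",r.read_state()["ee_pos"]); r.move_linear([c[0],c[1],120]); return False
    r.gripper_to(w-10,25); s=r.read_state(); print("grip",s["gripper_width"],s["grasp_force"],s["ee_pos"].round(1))
    r.move_linear([c[0],c[1],200],max_speed=150); s=r.read_state(); print("lifted",s["gripper_width"],s["grasp_force"],s["contact_force"].round(1))
    if abs(s["gripper_width"]-w)>4: print("no stone"); return False
    g=CASE[k]; q=quat(*g); r.reach([g[0],g[1],120],q); r.move_linear([g[0],g[1],TIP+25+12],max_speed=100)
    r.pause(.3)
    hit=r.move_linear([g[0],g[1],TIP+25+4],max_speed=15,force_limit=5); z=r.read_state()["ee_pos"][2]; print("touch",hit,"underside",round(z-TIP-25,1))
    if z-TIP-25>9: print("too high; still holding"); return None
    r.gripper_to(w+14); r.pause(.2); r.move_linear([g[0],g[1],150],max_speed=100); print("clock",r.read_state()["clock"]); return True
E
python3 - <<'E'
from rob import *
print(transfer("long"))
E
```

```text
long_stone [345.  301.8] 49.0 147.6 1.445 delta [1.6 2.9]
grip 49.80852565285928 24.99976873397827 [345.1 301.9  36.2]
lifted 49.73863989028953 24.997486174106598 [-0.2 -0.2 -3.8]
touch True underside 6.1
clock 15.8583
True
```

Run:
```python
from rob import *
for k in ("short","stick","round"):
    ok=transfer(k); print(k,ok)
    if not ok: break
r.move_linear([*r.read_state()["ee_pos"][:2],200]); r.reach([262,567,239],quat(262,567,2.708))
for n in("top","scene"):
    f=get_image(n)["frame"][:,:,::-1]; cv2.imwrite(f"pics/end_{n}.png",cv2.resize(f,(768,576),interpolation=cv2.INTER_CUBIC))
```

```text
short_stone [ 335.9 -299. ] 48.6 100.2 1.542 delta [ 1.7 -0.6]
grip 49.56780644205345 25.000807642936707 [ 336.  -299.1   36.2]
lifted 49.54839321985185 24.999366402626038 [-0.1 -0.5 -2.5]
touch True underside 6.2
clock 25.9583
short True
stick_stone [540.7 428.8] 18.9 118.5 -1.249 delta [3.7 4. ]
grip 19.520532488281834 24.996981024742126 [540.8 428.9  36.3]
lifted 19.910253699353216 24.995450377464294 [ 0.4 -0.3 -1.2]
touch True underside 6.2
clock 37.75
stick True
round_stone [ 539.8 -436.2] 57.1 59.9 -1.57 delta [ 5.8 -4.2]
grip 59.56579805339884 25.000391006469727 [ 539.9 -436.3   36.3]
lifted 59.06514305834389 24.999677538871765 [-0.5  0.1 -1.1]
touch True underside 6.3
clock 48.5667
round True
```

View pics/end_top.png

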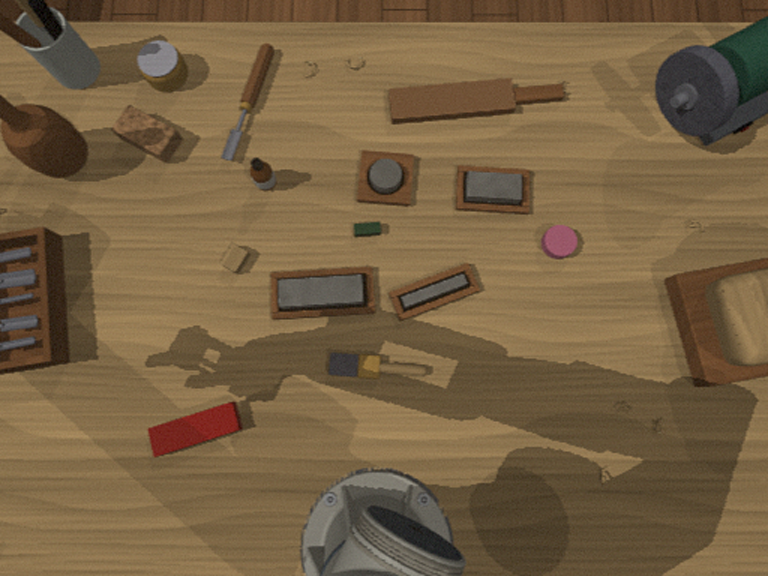

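The four stones lie inside their recesses: long (322,291), stick (435,289), short (494,187) and round (386,176). All of them touched down at about 6 mm, and the bottle has not moved from (262,173).

```bash
python3 -c "
from cell import r
print(r.hand_in())"
```

```text
the job is handed in; nothing more can be done
None
```

All four stones were set down in their own cases, touching down at about 6 mm (the recess floor), the oil bottle and look-alikes were left where they stood, and the job was handed in at about 50 s; the hand-in returned no verdict.

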